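# Hold the thickness gauge's foot raised at the top of its cam

## Robot

A 6-joint arm with a two-finger parallel gripper is mounted at the origin on the work surface. World frame = base frame: x ahead of the robot, y to its left, z up, the work surface at z = 0. Lengths are in mm, angles in rad, forces in N, time in s.
With the tool pointing down it reaches from about 350 to 875 mm from the base axis. Payload 4.2 kg.
Tool frame: the origin (TCP) lies at the very end of the fingers, on their centre line; the grasp point (between the pads) lies 19 mm behind it; z points along the fingers, y is the line along which they close (so a half turn about z gives the same grasp; the last joint's range is limited). The gripper opens to 85 mm and grips with 20 to 120 N. Pads are 22 mm wide; open, the fingers measure 114 mm over their backs; the gripper's body (76 mm by 85 mm) begins 54 mm behind the grasp point. The pads swing forward as they close: fully open they stand 13 mm farther back than shut.
Start: joints at [-1.02, 0.385, 0.008, 0, -1.194, -0.259], TCP at [179.814, -598.553, 231.312] pointing down, gripper open.
Joint ranges: [-3.14, 3.14], [-1.21, 2.06], [-1.07, 1.41], [-3.16, 2.05], [-2.99, -0.16], [-3.1, 3.1]. Speed limits (rad/s): [2.79, 2.79, 3.14, 3.14, 3.14, 3.14].

## Interface

Orientations are given as a unit quaternion [x, y, z, w].
In Python, from bench import arm gives the robot as it stands.
- The arm moves only by the tool servo_tool, never from a script. Its argument "rows" is a list that holds one entry, the list of rows, each a list of 7 numbers: the finger opening in mm, from 0 to 85.4, then the shift along the tool's x, y, z in mm, then the turn, a rotation vector about the tool's x, y, z in rad. A call has 1 to 10 rows; each row is the pose to reach, as a shift and turn from the pose commanded when the call began, along the tool's axes at that moment; what a row does not reach only later rows make up. A row lasts 1/8 s, in which the tool goes at most 62.5 mm and 10.7 degrees, less where a joint would pass 70% of its speed; a pose out of reach is approached as far as the arm can. A call with a gripper value outside its range is refused whole. The fingers move at their own pace and stop on an object; the grip force is fixed at half the most. Time passes only in rows, so rows that repeat a pose let the fingers close. It gives the time, the measured TCP pose, the force, the opening and the grip force at its end, in the units of the state.
- arm.read_state(): the state, without advancing time (a new reading comes with each control period).
- arm.get_image(name): name is "side" or "top" or "wrist"; returns the picture (480x640x3 uint8, red, green, blue); there is no depth.
- arm.camera_params(name): a dict with "intrinsics" (3x3 intrinsics, pixels), "R" (3x3) and "t" (3): a world point X has camera coordinates R X + t. Camera axes: x right, y down, z forward; pixel columns grow to the right and rows downward; lengths in mm; the calibration is good to about 2 mm. A picture is of the moment at which its call begins: read the wrist's pose just before it. camera_params takes no time and is no camera call; for the wrist camera it gives the pose at the moment of the call.
- arm.job_done(): hands the job in; it is judged then, once.
The state is a dict: "clock": time; "joints": joint angles; "joint_vel": joint speeds; "joint_efforts": joint torques, N m; "position": TCP position; "ee_rot": TCP orientation; "contact_force": force on the tool from outside, world axes, zero at the start; "wrist_torque": the same for the moment, N m; "gripper_width": finger opening in mm; "grasp_force": force on a finger pad.
Only numpy, scipy, OpenCV 4.12 (cv2) and the standard library are available. Lean on these libraries where they do the work, as an engineer would, in place of code of your own. Each camera call takes 0.05 s, during which the arm holds its last target. There are 200 camera calls.

## Task

Two bench thickness gauges stand on the jeweller's bench, one measuring a round brass blank and the other an oblong strip. On the gauge with the round blank, swing the cam lever up to the cam's highest lift and finish while still holding the lever there, so that the foot stays fully raised and I can take the round blank out. Do not let the foot snap back onto a blank, leave both blanks lying as they are and the strip under its foot, and do not disturb the other things on the bench.

Things in the scene. Friction and masses are not known exactly. Their poses are not given: they have to be found in the camera images.
- gauge_left: Left bench thickness gauge: grey cast C-frame fixed to the bench, 132 x 80 mm base, 180 mm high. Origin on the bench under the measuring spindle; z up, -x its front (dial, open throat; away from the robot), +x its back (column, cam and lever, towards the robot), +y (along the cam shaft) the lever's side. The base spans x -42 to +90 mm; dial, spindle and column lie within 25 mm of y = 0.
- anvil_left (a point): Centre of the top of the left gauge's round steel anvil (64 mm across, 48 mm above the bench), where the blank being measured lies under the contact foot. Axes as the gauge.
- pivot_left (a point): Point on the axis of the left gauge's cam shaft, in the upright plane in which the middle of the lever's grip swings: 30 mm behind the spindle (gauge +x), 58 mm to gauge +y, 148 mm above the bench. Axes as the gauge.
- handle_left: Lever of the left gauge. Origin: middle of its black revolving cylindrical grip, 16 mm in diameter, 44 mm long, parallel to the cam shaft and 90 mm from its axis; x axis from the shaft out along the lever, y parallel to the shaft (the grip's long axis). A 7 mm steel rod joins it 20 mm inward (gauge -y) of its middle. Nothing else within 30 mm. The grip turns freely on its pin.
- cam_left (a joint): Angle of the left cam lever, rad. 0: it points to the gauge's back (towards the robot), 0.35 rad below level; grows as the grip swings up and over; 1.92: upright, highest lift; beyond, the lift falls. Stops at -0.15 and 2.7. Rests between about -0.1 and 0.2. Springs pull it back when let go; turning it takes 1 to 1.5 N at the grip.
- spindle_left (a joint): Height of the left gauge's contact foot above a 3 mm blank on its anvil, m: 0 resting on the blank, 0.008 at the cam's highest lift. The cam starts to lift it at a cam angle of about 0.45. A spring presses the foot down with 3 to 5 N.
- gauge_right: Right bench thickness gauge: grey cast C-frame fixed to the bench, 132 x 80 mm base, 180 mm high. Origin on the bench under the measuring spindle; z up, -x its front (dial, open throat; away from the robot), +x its back (column, cam and lever, towards the robot), +y (along the cam shaft) the lever's side. The base spans x -42 to +90 mm; dial, spindle and column lie within 25 mm of y = 0.
- anvil_right (a point): Centre of the top of the right gauge's round steel anvil (64 mm across, 48 mm above the bench), where the blank being measured lies under the contact foot. Axes as the gauge.
- pivot_right (a point): Point on the axis of the right gauge's cam shaft, in the upright plane in which the middle of the lever's grip swings: 30 mm behind the spindle (gauge +x), 58 mm to gauge +y, 148 mm above the bench. Axes as the gauge.
- handle_right: Lever of the right gauge. Origin: middle of its black revolving cylindrical grip, 16 mm in diameter, 44 mm long, parallel to the cam shaft and 90 mm from its axis; x axis from the shaft out along the lever, y parallel to the shaft (the grip's long axis). A 7 mm steel rod joins it 20 mm inward (gauge -y) of its middle. Nothing else within 30 mm. The grip turns freely on its pin.
- cam_right (a joint): Angle of the right cam lever, rad. 0: it points to the gauge's back (towards the robot), 0.35 rad below level; grows as the grip swings up and over; 1.92: upright, highest lift; beyond, the lift falls. Stops at -0.15 and 2.7. Rests between about -0.1 and 0.2. Springs pull it back when let go; turning it takes 1 to 1.5 N at the grip.
- spindle_right (a joint): Height of the right gauge's contact foot above a 3 mm blank on its anvil, m: 0 resting on the blank, 0.008 at the cam's highest lift. The cam starts to lift it at a cam angle of about 0.45. A spring presses the foot down with 3 to 5 N.
- round_mid (a point): Centre of the round brass blank, a disc 50 mm in diameter and 3 mm thick, lying on the anvil of one of the gauges under its foot.
- strip_mid (a point): Centre of the oblong brass blank, a strip 76 x 24 x 3 mm (long side along y), lying on the anvil of the other gauge under its foot.
- loupe: Black jeweller's eye loupe, 39 mm across, 36 mm tall, standing on the bench between the gauges. Origin on its underside. To be left alone.
- pliers: Pliers with black handles, 160 mm long, 16 mm high, lying on the robot's side of the bench. Origin on its underside. To be left alone.
- caliper: Steel digital caliper, 200 mm long, 14 mm high, lying on the far side of the gauges. Origin on its underside. To be left alone.
- bench_block: Square steel bench block, 64 x 64 x 20 mm, on the robot's side. Origin on its underside. To be left alone.
- flux_jar: Small glass jar with steel lid, 50 mm across, 54 mm tall, on the robot's side, to the left. Origin on its underside. To be left alone.
- mug: White mug, 78 mm across, 92 mm tall, left of the gauges. Origin on its underside. To be left alone.
- ring_clamp: Wooden ring clamp, 100 x 26 x 26 mm, lying to the right on the robot's side. Origin on its underside. To be left alone.
Mind the look-alikes: they are no part of the job. What is shaped like the part that bears round_mid but red or turquoise is not meant.

How it is judged:
By the outcome, as a careful person would: the job done as asked, in the order asked, and still so for the second after the job is handed in, while the arm keeps its last pose, push and grip.
It also fails if it takes over 35 s, if anything falls off the work surface, if the arm or the gripper's body presses on something with over 40 N, if the wrist force passes 120 N, or if a joint passes its speed limit or range.

## Working session

There is one attempt and no reset: what is moved stays moved. The work goes in short steps, Python scripts to look and compute and a tool call to move; the robot and the scene stay as the last step left them, time stands still between calls to the robot, and variables do not carry over. Pictures are saved under pics/ and viewed, at most 10 in all, crops included, and the job is handed in when it is done.

Besides the shell and the picture viewer there is one more tool, called after "Request:" as name(argument=value, ...), one argument or row to a line, values as JSON. servo_tool: Moves the arm, as the interface text tells. Its arguments: {"type":"object","properties":{"rows":{"type":"array"}},"required":["rows"]}

```bash
mkdir -p pics; ls
python3 - <<'E'
from bench import arm
import cv2
for n in("top","side"):
    cv2.imwrite(f"pics/{n}0.png",arm.get_image(n)[:,:,::-1])
    p=arm.camera_params(n);print(n,p)
s=arm.read_state();print(s)
E
```

```text
pics
top {'intrinsics': array([[448.35125745,   0.        , 322.91957907],
       [  0.        , 448.35125745, 238.20840541],
       [  0.        ,   0.        ,   1.        ]]), 'R': array([[-0.01746237, -0.99956211, -0.02388844],
       [-0.98934598,  0.02072774, -0.14410027],
       [ 0.14453233,  0.0211176 , -0.98927471]]), 't': array([  41.64347696,  575.75306635, 1074.73866212])}
side {'intrinsics': array([[541.23491926,   0.        , 323.09018861],
       [  0.        , 541.23491926, 234.424349  ],
       [  0.        ,   0.        ,   1.        ]]), 'R': array([[ 9.88354973e-01, -1.52165838e-01,  7.41696840e-05],
       [-1.05844607e-01, -6.87837077e-01, -7.18106590e-01],
       [ 1.09322308e-01,  7.09736369e-01, -6.95933129e-01]]), 't': array([-571.48227053,  145.50662174, 1266.51085824])}
{'clock': 0.1, 'joints': array([-1.02041231e+00,  3.85485866e-01,  6.74290264e-03, -4.38087340e-04,
       -1.19398814e+00, -2.58626785e-01]), 'joint_vel': array([ 0.00055263, -0.00044909,  0.0031377 ,  0.0011941 , -0.00136017,
       -0.00055862]), 'joint_efforts': array([-1.01490747e-03, -3.93318057e+01,  1.88929957e+01,  4.19794679e+00,
       -2.52648766e-03,  5.82777389e-06]), 'position': array([ 179.65271298, -598.0731742 ,  230.31909558]), 'ee_rot': array([-1.45281762e-01,  9.89389828e-01,  9.69445938e-04, -1.93561794e-04]), 'contact_force': array([ 1.05018556,  0.77216743, -0.0876229 ]), 'wrist_torque': array([ 0.0126087 ,  0.01435417, -0.01389042]), 'grasp_force': 0.0, 'gripper_width': 85.58962607304272}
```

View pics/top0.png

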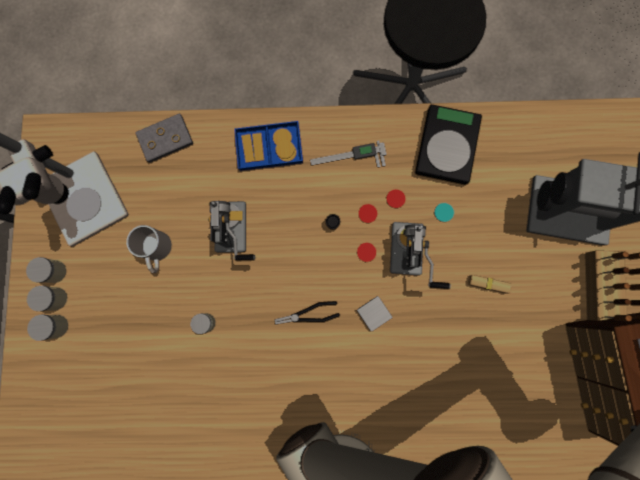

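View pics/side0.png

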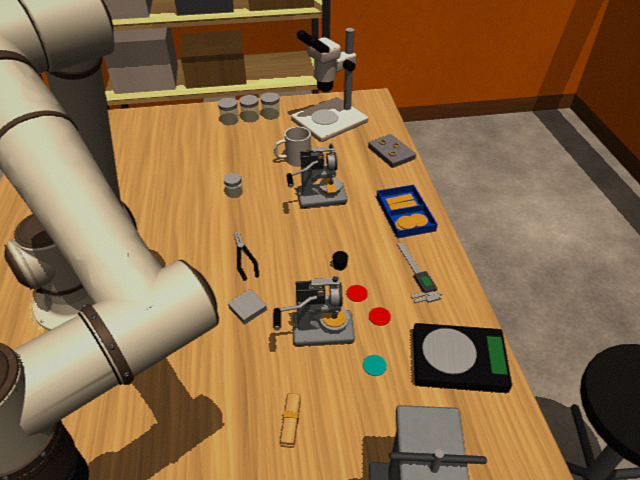

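The levers show at top (244,257) and (439,286). The candidate blanks are on the two anvils: left gauge at top (236,215), right gauge at side (334,318). The red discs and the turquoise one are decoys. Next I'll crop both gauges.

Run:
```python
import cv2,numpy as np
t=cv2.imread("pics/top0.png");s=cv2.imread("pics/side0.png")
c=lambda im,x,y:cv2.resize(im[y:y+75,x:x+100],(400,300),interpolation=cv2.INTER_CUBIC)
cv2.imwrite("pics/c1.png",np.vstack([np.hstack([c(t,190,192),c(t,370,217)]),np.hstack([c(s,270,140),c(s,265,272)])]))
```

```text
(no output)
```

View pics/c1.png

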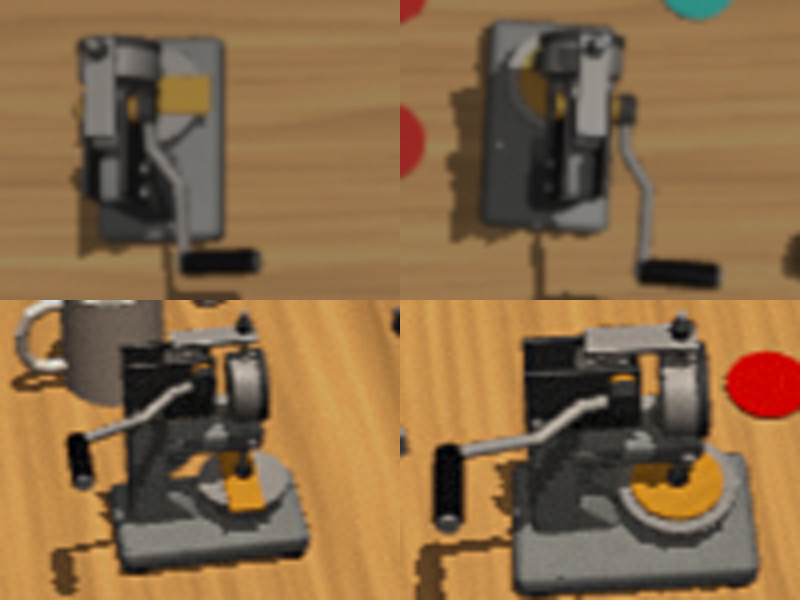

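```bash
cat > h.py <<'E'
from bench import arm
import numpy as np
from scipy.optimize import least_squares
def proj(p,X):
    c=p["intrinsics"]@(p["R"]@np.asarray(X,float)+p["t"]); return c[:2]/c[2]
def tri(obs):
    return least_squares(lambda X:np.concatenate([proj(p,X)-u for p,u in obs]),[500,0,100])
def ray(p,u,z):
    d=p["R"].T@np.linalg.inv(p["intrinsics"])@[*u,1]; o=-p["R"].T@p["t"]
    return o+d*(z-o[2])/d[2]
E
python3 - <<'E'
from h import *
T=arm.camera_params("top");S=arm.camera_params("side")
for a,b in(((429.8,284.8),(277,310)),((449.5,285.8),(276.8,328.3)),((439.6,285.3),(277,319))):
    r=tri([(T,a),(S,b)]);print(r.x,r.fun)
print(ray(S,(293.8,344.8),0),ray(S,(354.2,343),0))
# joint fit: gauge x,y,yaw,theta
obs=[(T,(429.8,284.8),'i'),(T,(449.5,285.8),'o'),(S,(277,310),'i'),(S,(276.8,328.3),'o'),(S,(293.8,344.8),(90,40,0)),(S,(354.2,343),(-42,40,0)),
]
def f(v):
    x,y,yw,th=v;c,s=np.cos(yw),np.sin(yw);R=np.array([[c,-s,0],[s,c,0],[0,0,1]])
    out=[]
    for p,u,k in obs:
        if isinstance(k,str):
            k=(30+90*np.cos(th-.35),58+(-22 if k=='i' else 22),148+90*np.sin(th-.35))
        out.append(proj(p,R@k+[x,y,0])-u)
    return np.concatenate(out)
r=least_squares(f,[560,-200,np.pi,0.1]);print(r.x,r.fun.round(1))
x,y,yw,th=r.x;c,s=np.cos(yw),np.sin(yw);R=np.array([[c,-s,0],[s,c,0],[0,0,1]])
print("pivot",R@[30,58,148]+[x,y,0],"grip",R@[30+90*np.cos(th-.35),58,148+90*np.sin(th-.35)]+[x,y,0])
E
```

```text
[ 452.94838294 -210.09766807  127.44298996] [-0.00026052 -0.00610404 -0.00535194  0.00079081]
[ 449.09590323 -254.11341333  127.11719965] [ 0.01554919  0.35735405  0.30472661 -0.04410238]
[ 451.13998838 -232.02953306  127.18612088] [ 0.00538114  0.12492516  0.10803127 -0.0158074 ]
[ 481.85726782 -209.61629216    0.        ] [ 611.84663802 -224.93396252    0.        ]
[ 5.72766749e+02 -1.81597070e+02  3.06943451e+00  1.11917606e-01] [-0.5 -0.  -0.6  0.  -0.  -0.2  0.6 -0.5 -0.5  2.2 -0.1 -0.2]
pivot [ 538.6632755  -237.28327207  148.        ] grip [ 451.42959256 -230.97770344  126.77444075]
```

```bash
cat >> h.py <<'E'
from scipy.spatial.transform import Rotation as Ro
def go(P,yaw=3.05):
    s=arm.read_state();R=Ro.from_quat(s["ee_rot"]).as_matrix()
    y=np.array([np.cos(yaw),np.sin(yaw),0]);z=np.array([0,0,-1.]);x=np.cross(y,z)
    W=np.column_stack([x,y,z])
    print("clk",s["clock"],"pos",s["position"].round(1),"F",s["contact_force"].round(1),"w",round(s["gripper_width"],1),"joints",s["joints"].round(2))
    print("shift",(R.T@(np.array(P)-s["position"])).round(1),"turn",Ro.from_matrix(R.T@W).as_rotvec().round(3))
E
python3 -c "
from h import *
go([451,-236,215])"
```

```text
clk 0.1 pos [ 179.7 -598.1  230.3] F [ 1.1  0.8 -0.1] w 85.6 joints [-1.02  0.39  0.01 -0.   -1.19 -0.26]
shift [-364.   268.8   15.8] turn [ 2.000e-03  1.000e-03 -1.188e+00]
```

Request:
servo_tool(
  rows=[
    [[60,-40,30,1,0,0,-0.13],[60,-85,63,3,0,0,-0.28],[60,-130,96,5,0,0,-0.43],[60,-175,129,7,0,0,-0.58],[60,-220,162,9,0,0,-0.73],[60,-265,196,11,0,0,-0.88],[60,-310,229,13,0,0,-1.03],[60,-345,255,15,0,0,-1.15],[60,-364,269,15,0,0,-1.19],[60,-364,269,15,0,0,-1.19]],
  ],
)

```text
clock: 1.35
position: [451.6, -234.9, 215.9]
ee_rot: [-0.676, 0.737, 0.0, -0.0]
contact_force: [-0.5, -0.6, -0.9]
gripper_width: 60.2
grasp_force: 0.0
```

Run:
```python
from h import *
import cv2
go([451,-236,108])
p=arm.camera_params("wrist");im=arm.get_image("wrist")[:,:,::-1].copy()
cv2.imwrite("pics/w1.png",im)
for X in([451.4,-231,126.8],[452.9,-210,127],[449,-254,127],[538.7,-237,148]):print(proj(p,X).round(0))
```

```text
clk 1.35 pos [ 451.6 -234.9  215.9] F [-0.5 -0.6 -0.9] w 60.2 joints [-0.16  0.2  -0.29 -0.   -1.08  0.07]
shift [  1.1   0.4 107.9] turn [0.001 0.    0.005]
[317. 253.]
[317. 284.]
[317. 217.]
[166. 267.]
```

View pics/w1.png

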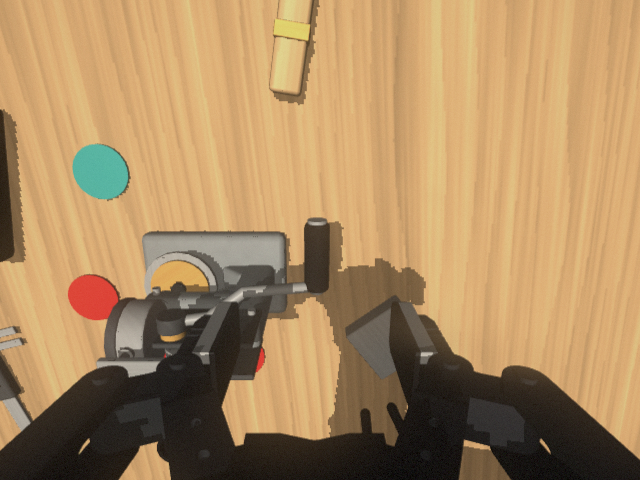

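The wrist view shows the grip upright in the image at (317,218)-(317,291), within 2 px of the prediction. It belongs to the gauge with the round blank (178,275), so I'm descending and closing.

Request:
servo_tool(
  rows=[
    [[60,0,0,40,0,0,0],[60,0,0,80,0,0,0],[60,0,0,107,0,0,0],[60,0,0,107,0,0,0],[30,0,0,107,0,0,0],[10,0,0,107,0,0,0],[10,0,0,107,0,0,0],[10,0,0,107,0,0,0],[10,0,0,107,0,0,0]],
  ],
)

```text
clock: 2.52
position: [451.0, -236.3, 109.5]
ee_rot: [-0.675, 0.738, -0.0, -0.0]
contact_force: [-1.7, -2.2, 0.1]
gripper_width: 14.0
grasp_force: 58.4
```

Run:
```python
from h import *
import cv2
s=arm.read_state();print(s["position"],s["contact_force"],s["gripper_width"],s["grasp_force"])
a=arm.get_image("wrist")[150:450,120:520,::-1];b=arm.get_image("side")[260:360,240:373,::-1]
cv2.imwrite("pics/w2.png",np.hstack([a,cv2.resize(b,(399,300),interpolation=cv2.INTER_CUBIC)]))
```

```text
[ 451.01639919 -236.32280518  109.50332949] [-1.73830295 -2.17167827  0.10270785] 14.019911921204391 58.414742946624756
```

View pics/w2.png

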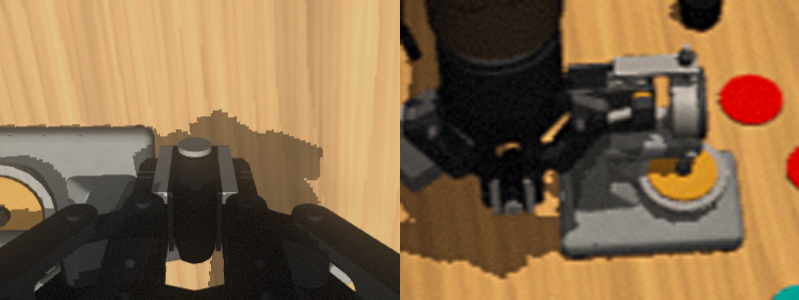

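It is gripped with 58 N at 14 mm, with the pads on the black grip clear of the rod. Next is the first half of the arc, with the tool kept vertical.

Request:
servo_tool(
  rows=[
    [[10,0,1.5,-9,0,0,0],[10,0,2,-18,0,0,0],[10,0,2,-27,0,0,0],[10,0,0.7,-36,0,0,0],[10,0,-1.3,-44.5,0,0,0],[10,0,-4,-53,0,0,0],[10,0,-8,-61,0,0,0],[10,0,-12.5,-69,0,0,0],[10,0,-18,-76,0,0,0],[10,0,-18,-76,0,0,0]],
  ],
)

```text
clock: 3.88
position: [468.0, -238.3, 186.8]
ee_rot: [-0.675, 0.738, 0.001, -0.001]
contact_force: [-7.3, -2.4, 5.1]
gripper_width: 14.0
grasp_force: 59.2
```

Request:
servo_tool(
  rows=[
    [[10,0,0.5,-0.5,0,0,0],[10,0,-6,-7.5,0,0,0],[10,0,-12.5,-14,0,0,0],[10,0,-19.5,-19.5,0,0,0],[10,0,-27,-24.5,0,0,0],[10,0,-27,-24.5,0,0,0]],
  ],
)

```text
clock: 4.62
position: [497.5, -240.8, 211.2]
ee_rot: [-0.675, 0.738, -0.002, 0.001]
contact_force: [-2.1, -3.6, 5.6]
gripper_width: 14.0
grasp_force: 59.2
```

Request:
servo_tool(
  rows=[
    [[10,0.5,-8.5,-4,0,0,0],[10,1,-18.5,-7.5,0,0,0],[10,1,-29,-9.5,0,0,0],[10,1.5,-36.5,-10,0,0,0],[10,1.5,-41,-10,0,0,0],[10,1.5,-41,-10,0,0,0],[10,1.5,-41,-10,0,0,0]],
  ],
)

```text
clock: 5.5
position: [539.2, -245.0, 220.8]
ee_rot: [-0.675, 0.738, -0.002, 0.002]
contact_force: [-0.1, 1.1, 5.6]
gripper_width: 13.8
grasp_force: 59.2
```

Run:
```python
from h import *
import cv2
go([538.3,-244,221])
S=arm.camera_params("side")
for z in(148,238):print(proj(S,[538.5,-237,z]))
a=arm.get_image("wrist")[150:450,120:520,::-1];b=arm.get_image("side")[240:360,240:400,::-1]
cv2.imwrite("pics/w3.png",np.hstack([a,cv2.resize(b,(400,300),interpolation=cv2.INTER_CUBIC)]))
```

```text
clk 5.5 pos [ 539.2 -245.   220.8] F [-0.1  1.1  5.6] w 13.8 joints [-0.15  0.33 -0.1  -0.   -1.14  0.07]
shift [-0.9  1.  -0.2] turn [-0.005  0.     0.003]
[321.45810944 308.99705169]
[321.35865748 278.42948299]
```

View pics/w3.png

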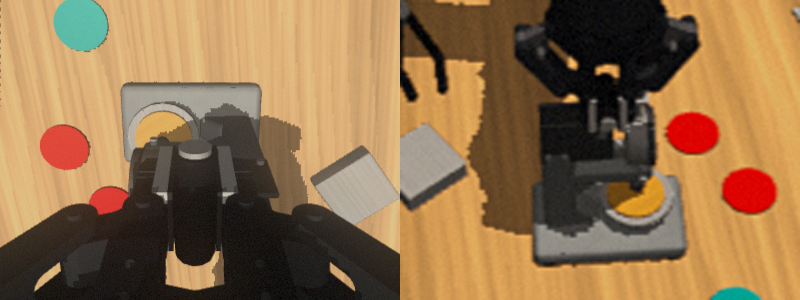

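The grip stands over the pivot: TCP x is 539.2, against about 538.3 for the cam axis from the arc fit. The side view at crop (638,185) shows the foot raised off the round blank. I'll nudge back 1 mm, settle and hand in.

Request:
servo_tool(
  rows=[
    [[10,0,0.8,0,0,0,0],[10,0,0.8,0,0,0,0],[10,0,0.8,0,0,0,0],[10,0,0.8,0,0,0,0]],
  ],
)

```text
clock: 6.1
position: [538.1, -244.9, 220.8]
ee_rot: [-0.675, 0.738, -0.002, 0.002]
contact_force: [-0.4, 0.6, 5.8]
gripper_width: 14.4
grasp_force: 59.2
```

Run:
```python
from h import *
import cv2
go([538.3,-244,221])
b=arm.get_image("side")[275:345,285:365,::-1];a=cv2.imread("pics/side0.png")[275:345,285:365]
cv2.imwrite("pics/w4.png",cv2.resize(np.hstack([a,b]),(800,350),interpolation=cv2.INTER_CUBIC))
```

```text
clk 6.1 pos [ 538.1 -244.9  220.8] F [-0.4  0.6  5.8] w 14.4 joints [-0.15  0.33 -0.1  -0.   -1.14  0.07]
shift [-1.  -0.1 -0.2] turn [-0.005  0.     0.003]
```

View pics/w4.png

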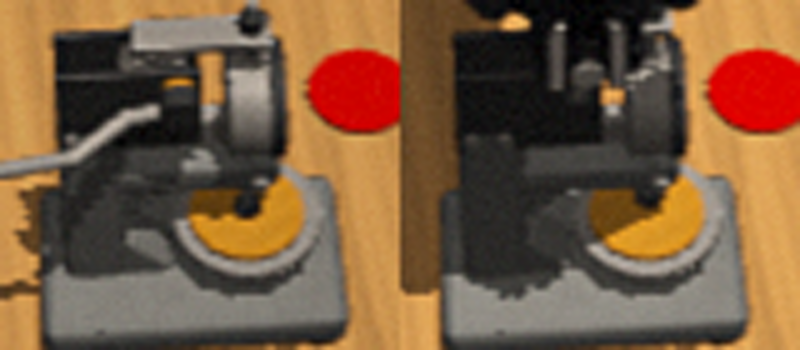

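The foot's lower end moved from (247,212) to (650,203) in the paired crops, so it is raised. The blank has not moved.

```bash
python3 -c "
from bench import arm
print(arm.job_done())"
```

```text
the job is handed in; nothing more can be done
None
```

The lever on the right gauge, the one with the round blank, is held upright at about the cam's highest lift, with the foot raised clear so you can take the blank out; nothing else was moved, and the job was handed in at about 6 s.

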